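# Tip the cuvettes out of the tilt-out bin

### The arm

A 7-joint arm with a two-finger parallel gripper is mounted at the origin on the work surface; the furniture and walls round the work are solid. World frame = base frame: x ahead of the robot, y to its left, z up, the work surface at z = 0. Lengths are in m, angles in rad, forces in N, time in s.
With the tool pointing down it reaches from about 0.4 to 0.9 m from the base axis. Payload 5.5 kg.
Tool frame: the origin (TCP) lies at the centre of the arm's flange, where the gripper is bolted on; the fingertips stand 173 mm ahead of it and the grasp point (between the pads) lies 155 mm ahead of it (robot.grip_point_offset is the distance from the TCP to the grasp point, in m); z points along the fingers, y is the line along which they close (so a half turn about z gives the same grasp; the last joint's range is limited). The gripper opens to 85 mm and grips with 20 to 120 N. Pads are 22 mm wide; open, the fingers measure 114 mm over their backs; the gripper's body (76 mm by 85 mm) begins 54 mm behind the grasp point. The pads swing forward as they close: fully open they stand 13 mm farther back than shut.
Start: joints at [1.496, 0.501, -0.427, 1.55, 0.221, 1.138, -0.21], TCP at [0.215, -0.613, 0.405] pointing down, gripper open.
Joint ranges: [-2.88, 2.88], [-0.31, 2.03], [-1.54, 1.56], [0.2, 2.42], [-1.41, 4.55], [0.19, 2.02], [-2.57, 2.57]. Speed limits (rad/s): [2.57, 2.57, 3.14, 3.14, 3.14, 3.14, 3.14].

### API

Orientations are given as a unit quaternion [x, y, z, w].
In Python, from station import robot gives the robot as it stands.
- The arm moves only by the shell command python3 -m jog 'ROWS' [OPENING]. ROWS is JSON, a list of rows, each a list of 2 entries, a list of its own where there are three numbers: the shift along the tool's x, y, z in mm, then the turn about the tool's z in degrees. In form: [[[dx, dy, dz], roll], ...]. A call has 1 to 8 rows; each row is the pose to reach, as a shift and turn from the pose commanded when the call began, along the tool's axes at that moment; what a row does not reach only later rows make up. A row lasts 1/8 s, in which the tool goes at most 62.5 mm and 10.7 degrees, less where a joint would pass 70% of its speed; a pose out of reach is approached as far as the arm can. A call with a gripper value outside its range is refused whole. OPENING is the gripper command: -1 is shut, 1 is fully open, values between are in proportion, set as the call begins (- or left out, the last holds). The fingers move at their own pace and stop on an object; the grip force is fixed at half the most. Time passes only in rows, so rows that repeat a pose let the fingers close. It gives the time, the measured TCP pose, the force, the opening and the grip force at its end, in the units of the state.
- robot.read_state(): the state, without advancing time (a new reading comes with each control period).
- robot.grab_frame(name): name is "scene" or "top"; returns the picture (420x560x3 uint8, red, green, blue); there is no depth.
- robot.get_calibration(name): a dict with "camera_matrix" (3x3 intrinsics, pixels), "R" (3x3) and "t" (3): a world point X has camera coordinates R X + t. Camera axes: x right, y down, z forward; pixel columns grow to the right and rows downward; lengths in m; the calibration is good to about 2 mm. A picture is of the moment at which its call begins. get_calibration takes no time and is no camera call.
- robot.finish_job(): hands the job in; it is judged then, once.
The state is a dict: "time": time; "joints": joint angles; "joint_velocities": joint speeds; "joint_torque": joint torques, N m; "position": TCP position; "eef_rot": TCP orientation; "contact_force": force on the tool from outside, world axes, zero at the start; "torque": the same for the moment, N m; "grip_width": finger opening in m; "gripper_force": force on a finger pad.
Only numpy, scipy, OpenCV 4.12 (cv2) and the standard library are available. Lean on these libraries where they do the work, as an engineer would, in place of code of your own. Each camera call takes 0.05 s, during which the arm holds its last target. There are 200 camera calls.

### The job

Set the aluminium catch tray on the bench in front of the tilt-out bin that holds the square cuvettes, so that it will catch what falls from the lip; then pull that bin forward right to its stop so that all four cuvettes slide out into the tray. Afterwards swing the bin back until it is fully shut, leaving the filled tray standing on the bench, and leave the other bin (round caps) and the things around undisturbed.

Things in the scene. Friction and masses are not known exactly. Their poses are not given: they have to be found in the camera images.
- stand_cuv: fixed grey painted stand carrying the tilt-out bin with the cuvettes. Base 92 (x) x 126 (y) mm, cheeks to 156 mm high. Origin on the bench top below the bin's hinge line; -x is its front (the bin tips out that way), z up. Cheeks reach 14 mm in front of the origin, the base 6 mm in front and 86 mm behind. Twin of stand_cap; either may be the left one
- bin_cuv (a joint): hinge of the cuvettes' grey bin: 0 = fully shut (floor level, open top up), 1.92 = forward stop (tipped 110 degrees, front wall now a chute 45 degrees down). Axis along the stand's y, 140 mm above the bench. Stiff: 0.3 N m, up to 0.5 with the bin's weight (about 6 N at the side bar), and it stays where it is left. Cuvettes slide out at about 1.5 rad or later
- bin_cuv_hinge (a point): middle of the hinge line of the cuvettes' bin, 140 mm above the stand's origin. Bin: 90 mm wide inside, 3 mm walls; the level floor (top 1.5 mm above this line) runs 72 mm back from it; side walls 95 mm high; front wall runs from this line 100 mm up to the lip, leaning forward 25 degrees when shut
- bin_cuv_grip (a point): on the axis of the bin's steel side bar: 12 mm round, along y, out of the left-hand (+y) side wall, clear from 54 to 127 mm left of the bin's middle, then a 22 mm end knob; this point is 95 mm left of the middle. Shut: 16 mm behind, 85 mm above the hinge line (225 mm above the bench); at the stop: 85 mm in front, 14 mm below it. Axes turn with the bin; shut, they are the stand's
- bin_cuv_lip (a point): middle of the upper edge of the bin's front wall, over which its contents tip: shut, 42 mm in front of and 91 mm above the hinge line; at the stop 71 mm in front of and 71 mm below it, so 69 mm above the bench. Parts land up to about 60 mm further forward of there
- stand_cap: the twin stand, fixed, same shape and frame, whose bin holds the screw caps; to be left alone
- bin_cap (a joint): hinge of the screw caps' bin, same meaning as bin_cuv; must stay shut (0)
- bin_cap_grip (a point): side grip bar of the screw caps' bin, same shape as that of the cuvettes' bin
- tray: loose aluminium catch tray, 122 (x) x 112 (y) mm, 0.25 kg, open top, 4 mm floor; back (+x) and side walls 4 mm thick and 35 mm high; the front (-x) wall is taller, 75 mm, and 10 mm thick, made to be gripped across its thickness. Origin: centre of the underside, z up
- tray_grip (a point): middle of the tray's tall front wall, 55 mm above the tray's underside (20 mm below the wall's top), 56 mm from the tray's centre to -x; same axes as the tray. The tray starts at the left; a pot of pipettes about 0.25 m tall stands nearer the robot and further left of it (so carry the tray away to the right), and a cable 6 mm thick lies on the bench between it and the stands
- cuvette_1: white square plastic cuvette (blank), 12.5 x 45 x 12.5 mm, length along its y, 12 g, loose, lying in the bin of stand_cuv; origin at its centre
- cuvette_2: white square plastic cuvette (blank), 12.5 x 45 x 12.5 mm, length along its y, 12 g, loose, lying in the bin of stand_cuv; origin at its centre
- cuvette_3: white square plastic cuvette (blank), 12.5 x 45 x 12.5 mm, length along its y, 12 g, loose, lying in the bin of stand_cuv; origin at its centre
- cuvette_4: white square plastic cuvette (blank), 12.5 x 45 x 12.5 mm, length along its y, 12 g, loose, lying in the bin of stand_cuv; origin at its centre
- cap_1: round white screw cap, 28 mm diameter, 15 mm high, 12 g, loose in the bin of stand_cap; origin at the centre of its underside
- cap_2: round white screw cap, 28 mm diameter, 15 mm high, 12 g, loose in the bin of stand_cap; origin at the centre of its underside
- cap_3: round white screw cap, 28 mm diameter, 15 mm high, 12 g, loose in the bin of stand_cap; origin at the centre of its underside
- tape_roll: roll of tan tape lying flat, 69 mm across, 19 mm high, bystander; origin at the centre of its underside
- oil_bottle: small bottle with black cap, 33 mm diameter, 72 mm high, bystander; origin at the centre of its underside
- saline: white bottle, 64 mm diameter, 150 mm high, bystander; origin at the centre of its underside
- coplin: glass staining jar, 56 mm diameter, 90 mm high, bystander; origin at the centre of its underside
Mind the look-alikes: they are no part of the job. What is shaped like the stand_cuv but turquoise is not meant.

How it is judged:
By the outcome, as a careful person would: the job done as asked, in the order asked, and still so for the second after the job is handed in, with the robot touching nothing.
It also fails if it takes over 72 s, if anything falls off the work surface, if the arm or the gripper's body presses on something with over 40 N, if the wrist force passes 120 N, or if a joint passes its speed limit or range.

## Working session

There is one attempt and no reset: what is moved stays moved. The work goes in short steps, Python scripts to look and compute and a shell command to move; the robot and the scene stay as the last step left them, time stands still between calls to the robot, and variables do not carry over. Pictures are saved under pics/ and viewed, at most 10 in all, crops included, and the job is handed in when it is done.

```bash
mkdir -p pics; ls
python3 - <<'E'
from station import robot
import cv2
s=robot.read_state();print(s)
print(robot.grip_point_offset)
for n in("scene","top"):
    cv2.imwrite(f"pics/{n}0.png",robot.grab_frame(n)[:,:,::-1]);c=robot.get_calibration(n);print(n,c)
E
```

```text
pics
{'time': 0.0, 'joints': array([ 1.49621999,  0.50187716, -0.42678045,  1.55144749,  0.22080512,
        1.13831607, -0.21027795]), 'joint_velocities': array([ 1.33943913e-03, -7.85575142e-04,  4.54338147e-05,  5.98943059e-04,
        1.35436684e-03, -1.34573633e-03, -1.98754072e-04]), 'joint_torque': array([ 1.13514604e-04, -5.69509041e+01, -5.81656918e+00, -2.80933732e+01,
        1.05976567e-02,  1.17613791e-02,  1.97578930e-05]), 'position': array([ 0.21522531, -0.61295591,  0.40364073]), 'eef_rot': array([ 9.85765961e-01,  1.68120433e-01, -1.37046166e-04, -9.85539789e-04]), 'contact_force': array([-0.22505062, -0.75722398,  0.18509436]), 'torque': array([ 0.03945004, -0.00318731,  0.03255265]), 'gripper_force': 0.0, 'grip_width': 0.08514022357791852}
0.1547
scene {'camera_matrix': array([[436.06817805,   0.        , 287.76899414],
       [  0.        , 436.06817805, 212.28696071],
       [  0.        ,   0.        ,   1.        ]]), 'R': array([[ 0.54503446, -0.83810276, -0.02282996],
       [-0.39650585, -0.23367185, -0.88779535],
       [ 0.73872901,  0.49293127, -0.45967186]]), 't': array([-0.31804893,  0.27351099,  1.07005178])}
top {'camera_matrix': array([[451.76708458,   0.        , 279.31683142],
       [  0.        , 451.76708458, 201.64424591],
       [  0.        ,   0.        ,   1.        ]]), 'R': array([[ 0.0171906 , -0.99951422,  0.02599641],
       [-0.99311246, -0.02008275, -0.11543105],
       [ 0.11589705, -0.02383303, -0.99297526]]), 't': array([-0.12003396,  0.45201804,  1.36180534])}
```

View pics/scene0.png

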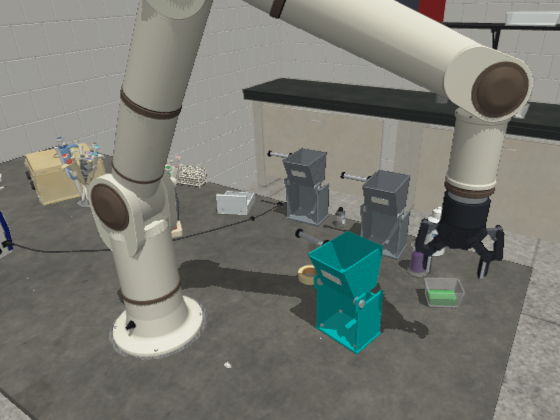

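View pics/top0.png

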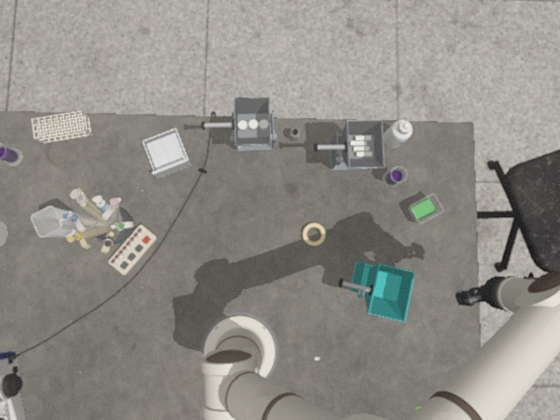

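Run:
```python
import cv2,numpy as np
t=cv2.imread("pics/top0.png");s=cv2.imread("pics/scene0.png")
a=cv2.resize(t[85:215,130:420],(800,359),interpolation=cv2.INTER_CUBIC)
b=cv2.resize(s[135:265,200:420],(400,236),interpolation=cv2.INTER_CUBIC)
b2=cv2.resize(s[135:265,120:340],(400,236),interpolation=cv2.INTER_CUBIC)
cv2.imwrite("pics/c1.png",np.vstack([a,np.hstack([b2,b])]))
```

```text
(no output)
```

View pics/c1.png

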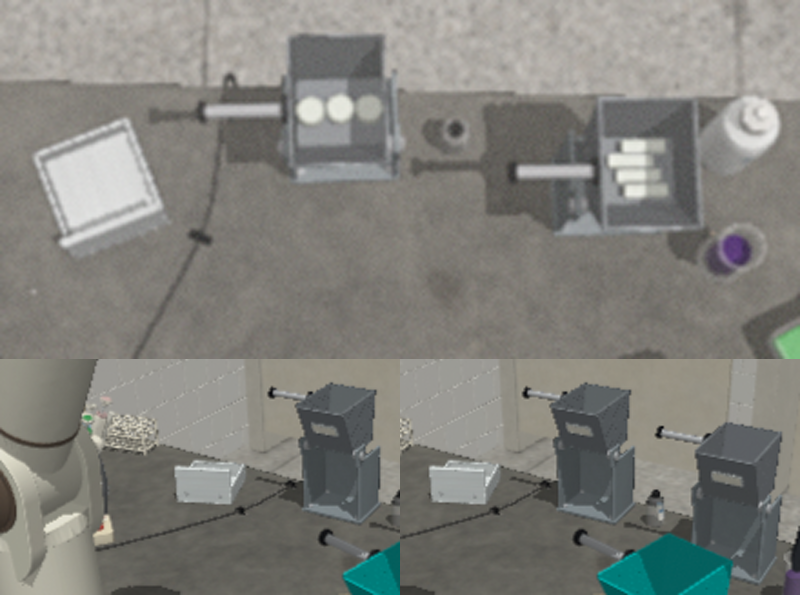

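```bash
cat > h.py <<'E'
from station import robot
import numpy as np
def proj(n,X):
    c=robot.get_calibration(n);p=c["camera_matrix"]@(c["R"]@np.array(X,float)+c["t"]);return p[:2]/p[2]
def ray(n,u,v,z):
    c=robot.get_calibration(n);d=c["R"].T@np.linalg.inv(c["camera_matrix"])@[u,v,1];o=-c["R"].T@c["t"];return o+d*(z-o[2])/d[2]
E
python3 - <<'E'
from h import *
k=290/800
np.set_printoptions(precision=4,suppress=True)
for l,u,v,z in [("lipL",607,233,.231),("lipR",702,230,.231),("backL",598,98,.235),("backR",697,98,.235),("bar",596,172,.225),("knobend",513,173,.225),("knobstart",525,173,.225),("baseFL?",557,234,0),("capbar",284,110,.225),("capknob",198,110,.225),("caplipL",291,180,.231),("caplipR",397,178,.231),
 ("trayBR",128,121,.035),("trayBL",35,155,.035),("trayFL",62,246,.075),("trayFR",163,208,.075),("saline",756,113,.15),("coplin",737,250,.09),("oil",456,129,.072),("cable",220,180,.003),("cable",223,120,.003),("cablebox",200,237,.01)]:
    print(l,ray("top",130+u*k,85+v*k,z))
for l,u,v in [("tape",314,234),("tealknob",344,284)]: print(l,ray("top",u,v,.02))
E
```

```text
lipL [ 0.5203 -0.293   0.231 ]
lipR [ 0.5253 -0.3851  0.231 ]
backL [ 0.6525 -0.2836  0.235 ]
backR [ 0.6549 -0.3804  0.235 ]
bar [ 0.5815 -0.2834  0.225 ]
knobend [ 0.5786 -0.2025  0.225 ]
knobstart [ 0.5789 -0.2142  0.225 ]
baseFL? [ 0.5624 -0.2774  0.    ]
capbar [0.6359 0.0211 0.225 ]
capknob [0.6338 0.1043 0.225 ]
caplipL [0.5653 0.0119 0.231 ]
caplipR [ 0.5696 -0.0899  0.231 ]
trayBR [0.6739 0.2115 0.035 ]
trayBL [0.6324 0.3132 0.035 ]
trayFL [0.5232 0.2677 0.075 ]
trayFR [0.5672 0.1612 0.075 ]
saline [ 0.6666 -0.4642  0.15  ]
coplin [ 0.532  -0.4596  0.09  ]
oil [ 0.6635 -0.1553  0.072 ]
cable [0.6161 0.1105 0.003 ]
cable [0.6867 0.1095 0.003 ]
cablebox [0.5481 0.1299 0.01  ]
tape [ 0.3571 -0.2201  0.02  ]
tealknob [ 0.2071 -0.3127  0.02  ]
```

```bash
cat >> h.py <<'E'
from scipy.spatial.transform import Rotation as Ro
def to(x,y,zg,yaw):
    """world target of grasp point and tool-x yaw (deg) -> jog shift mm, roll deg"""
    s=robot.read_state();R=Ro.from_quat(s["eef_rot"]).as_matrix()
    d=R.T@(np.array([x,y,zg+.1547])-s["position"])*1000
    y0=np.degrees(np.arctan2(R[1,0],R[0,0]))
    print("shift",d.round(1),"roll",round((y0-yaw+180)%360-180,1),"yaw now",round(y0,2),"gp",(s["position"]-[0,0,.1547]).round(4),"tilt",R[:,2].round(4),"F",s["contact_force"].round(1),"w",round(s["grip_width"],4),"t",round(s["time"],2))
E
python3 - <<'E'
from h import *
to(.547,.217,.345,112.3)
for u,v in[(45,220),(120,225),(80,190),(75,240)]:print(ray("top",u,v,.2),ray("top",u,v,.1))
E
```

```text
shift [ 588.1 -673.3  -94.7] roll -92.9 yaw now 19.35 gp [ 0.2152 -0.613   0.2491] tilt [-5.0e-04  1.7e-03 -1.0e+00] F [ 0.2 -1.  -0.2] w 0.0855 t 0.1
[0.37270963 0.51122482 0.2       ] [0.37929913 0.56005704 0.1       ]
[0.36320214 0.31397631 0.2       ] [0.36900429 0.34647373 0.1       ]
[0.45460294 0.42516258 0.2       ] [0.4679743 0.4668677 0.1      ]
[0.32147328 0.42919933 0.2       ] [0.32381974 0.47123875 0.1       ]
```

```bash
python3 -m jog '[[[0,0,-62],0],[[588,-673,-95],-93],[[588,-673,-95],-93],[[588,-673,-95],-93],[[588,-673,-95],-93],[[588,-673,-95],-93],[[588,-673,-95],-93],[[588,-673,-95],-93]]' 1
python3 -c "
from h import *
to(.547,.217,.345,112.3);print(robot.read_state()['joints'].round(2))"
```

```text
time: 1.1
position: [0.378, -0.2052, 0.4828]
eef_rot: [0.676, 0.737, -0.0, 0.0]
contact_force: [-0.2, -0.1, -0.2]
grip_width: 0.085
gripper_force: 0.0
shift [406.2 204.4 -17.2] roll -17.4 yaw now 94.89 gp [ 0.378  -0.2052  0.3281] tilt [-2.e-04 -6.e-04 -1.e+00] F [-0.2 -0.1 -0.2] w 0.085 t 1.1
[ 1.33  0.02 -0.9   1.96  0.02  1.17  0.51]
```

```bash
python3 -m jog '[[[406,204,-17],-17.5],[[406,204,-17],-17.5],[[406,204,-17],-17.5],[[406,204,-17],-17.5],[[406,204,-17],-17.5],[[406,204,-17],-17.5],[[406,204,-17],-17.5],[[406,204,-17],-17.5]]'
python3 - <<'E'
from h import *
import cv2
to(.547,.217,.2,112.3);print(robot.read_state()['joints'].round(2))
t=robot.grab_frame("top");s=robot.grab_frame("scene")
cv2.imwrite("pics/c2.png",np.hstack([t[:,:,::-1][60:360,60:330],s[:,:,::-1][60:360,120:450]]))
E
```

```text
time: 2.1
position: [0.5482, 0.2187, 0.4993]
eef_rot: [0.556, 0.831, 0.001, -0.002]
contact_force: [0.7, -0.3, 0.6]
grip_width: 0.0856
gripper_force: 0.0
shift [ -1.6  -1.8 144.6] roll 0.1 yaw now 112.45 gp [0.5482 0.2187 0.3446] tilt [-0.0016  0.0032 -1.    ] F [ 0.7 -0.3  0.6] w 0.0856 t 2.1
[ 0.35  0.48 -1.07  1.58  0.42  1.34 -0.38]
```

View pics/c2.png

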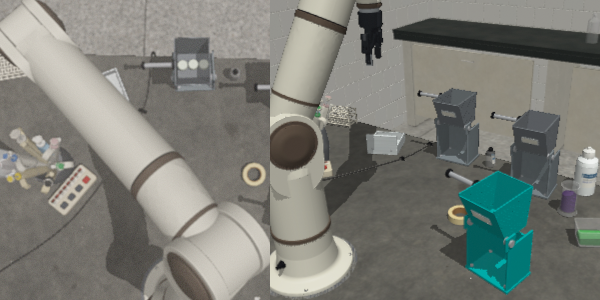

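Run:
```python
from h import *
import cv2
c=np.array([.5992,.2384]);a=np.radians(22.3);X=np.array([np.cos(a),np.sin(a)]);Y=np.array([-X[1],X[0]])
f=cv2.imread("pics/scene0.png");im=cv2.resize(f[180:225,205:275],None,fx=8,fy=8,interpolation=cv2.INTER_CUBIC)
for l,x,y,z in [("FLt",-61,56,75),("FRt",-61,-56,75),("FLb",-61,56,0),("FRb",-61,-56,0),("BRt",61,-56,35),("BLt",61,56,35)]:
    p=proj("scene",[*(c+X*x/1e3+Y*y/1e3),z/1e3]);print(l,p.round(1));q=((p-[205,180])*8+4).astype(int);cv2.circle(im,tuple(map(int,q)),4,(0,0,255),1)
cv2.imwrite("pics/c3.png",im)
```

```text
FLt [214.9 194.8]
FRt [245.3 196.7]
FLb [217.  213.5]
FRb [246.7 215.5]
BRt [254.7 192.6]
BLt [226.5 190.9]
```

View pics/c3.png

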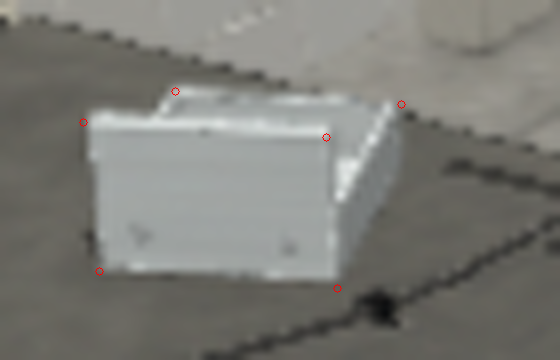

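```bash
python3 -m jog '[[[-1,0,60],0],[[-1,0,120],0],[[-1,0,180],0],[[-1,0,230],0],[[-1,0,260],0],[[-1,0,280],0],[[-1,0,290],0],[[-1,0,290],0]]'
python3 -c "
from h import *
to(.548,.217,.055,112.3)"
```

```text
time: 3.2
position: [0.5494, 0.2124, 0.2101]
eef_rot: [0.559, 0.829, 0.0, 0.0]
contact_force: [-0.3, -0.1, 0.2]
grip_width: 0.0853
gripper_force: 0.0
shift [4.8 0.4 0.4] roll -0.3 yaw now 112.03 gp [0.5494 0.2124 0.0554] tilt [ 2.e-04 -1.e-04 -1.e+00] F [-0.3 -0.1  0.2] w 0.0853 t 3.2
```

```bash
python3 -m jog '[[[0,0,0],0],[[0,0,0],0],[[0,0,0],0],[[0,0,0],0],[[0,0,0],0],[[0,0,0],0]]' -1
python3 -c "
from h import *
to(.548,.217,.055,112.3)"
```

```text
time: 3.95
position: [0.5496, 0.2129, 0.2102]
eef_rot: [0.559, 0.829, 0.0, 0.0]
contact_force: [1.0, 0.6, 2.3]
grip_width: 0.0094
gripper_force: 61.5
shift [4.4 0.1 0.5] roll -0.2 yaw now 112.06 gp [0.5496 0.2129 0.0555] tilt [ 1.1e-03  4.0e-04 -1.0e+00] F [1.  0.6 2.3] w 0.0094 t 3.95
```

```bash
python3 -c "
from h import *
for p in [(355,263),(368,263),(413,267),(345,285),(362,300)]:print(p,ray('top',*p,.23),ray('top',*p,.15),ray('top',*p,0))
to(.43,.1,.33,102)
to(.409,-.344,.33,92)"
```

```text
(355, 263) [ 0.27426124 -0.3059137   0.23      ] [ 0.27297872 -0.32136778  0.15      ] [ 0.27057399 -0.35034418  0.        ]
(368, 263) [ 0.27482761 -0.33983168  0.23      ] [ 0.27358356 -0.35759009  0.15      ] [ 0.27125098 -0.39088712  0.        ]
(413, 267) [ 0.26647755 -0.45745375  0.23      ] [ 0.26466622 -0.48320323  0.15      ] [ 0.26126996 -0.5314835   0.        ]
(345, 285) [ 0.21757667 -0.27987651  0.23      ] [ 0.21244309 -0.29356167  0.15      ] [ 0.20281761 -0.31922133  0.        ]
(362, 300) [ 0.18022428 -0.32378974  0.23      ] [ 0.17255303 -0.34045829  0.15      ] [ 0.15816944 -0.37171182  0.        ]
shift [ -59.8 -152.9 -274.6] roll 10.1 yaw now 112.06 gp [0.5496 0.2129 0.0555] tilt [ 1.1e-03  4.0e-04 -1.0e+00] F [1.  0.6 2.3] w 0.0094 t 3.95
shift [-463.4 -339.1 -274.8] roll 20.1 yaw now 112.06 gp [0.5496 0.2129 0.0555] tilt [ 1.1e-03  4.0e-04 -1.0e+00] F [1.  0.6 2.3] w 0.0094 t 3.95
```

```bash
python3 -m jog '[[[0,0,-30],0],[[0,0,-80],0],[[0,0,-140],0],[[0,0,-200],0],[[0,0,-250],0],[[0,0,-275],0],[[0,0,-275],0]]'
python3 -c "
from h import *
to(.43,.1,.33,102)
to(.409,-.344,.33,92)"
```

```text
time: 4.82
position: [0.5491, 0.2131, 0.4861]
eef_rot: [0.559, 0.829, 0.001, 0.001]
contact_force: [-0.0, 0.6, -2.4]
grip_width: 0.0096
gripper_force: 60.8
shift [ -60.1 -152.9    1. ] roll 10.1 yaw now 112.05 gp [0.5491 0.2131 0.3314] tilt [ 2.4e-03  4.0e-04 -1.0e+00] F [-0.   0.6 -2.4] w 0.0096 t 4.83
shift [-463.7 -339.     0.8] roll 20.1 yaw now 112.05 gp [0.5491 0.2131 0.3314] tilt [ 2.4e-03  4.0e-04 -1.0e+00] F [-0.   0.6 -2.4] w 0.0096 t 4.83
```

```bash
python3 -m jog '[[[-15,-40,0],3],[[-35,-80,0],5],[[-60,-120,0],8],[[-80,-155,0],10],[[-120,-175,0],10],[[-160,-190,0],12],[[-200,-205,0],14],[[-240,-225,0],16]]'
python3 -m jog '[[[-40,-25,0],2],[[-80,-50,0],4],[[-120,-75,0],4],[[-160,-95,0],4],[[-190,-105,0],4],[[-205,-110,0],4],[[-215,-113,0],4],[[-215,-113,0],4]]'
python3 - <<'E'
from h import *
import cv2
to(.409,-.344,.057,92)
t=robot.grab_frame("top");s=robot.grab_frame("scene")
cv2.imwrite("pics/c4.png",np.hstack([t[:,:,::-1][60:360,200:500],s[:,:,::-1][100:400,220:520]]))
E
```

```text
time: 5.82
position: [0.4296, -0.0958, 0.483]
eef_rot: [0.669, 0.743, -0.001, -0.001]
contact_force: [0.2, -0.2, -2.0]
grip_width: 0.0094
gripper_force: 61.0
time: 6.82
position: [0.3416, -0.3196, 0.4846]
eef_rot: [0.694, 0.72, 0.0, -0.0]
contact_force: [-0.9, 0.6, -1.7]
grip_width: 0.0096
gripper_force: 60.9
shift [-27.1  66.4 272.9] roll 0.1 yaw now 92.11 gp [ 0.3416 -0.3196  0.3299] tilt [ 2.e-04  1.e-03 -1.e+00] F [-0.9  0.6 -1.7] w 0.0096 t 6.83
```

View pics/c4.png

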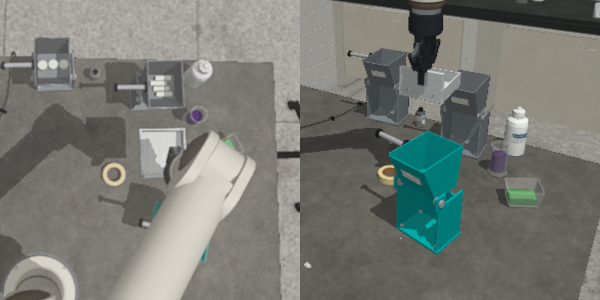

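Run:
```python
from h import *
for p in [(339,189),(385,189),(342,229)]:print(ray('top',*p,.31))
to(.375,-.344,.067,92)
```

```text
[ 0.45556308 -0.25127432  0.31      ]
[ 0.45795318 -0.36529402  0.31      ]
[ 0.35719021 -0.25880149  0.31      ]
shift [-26.6  32.2 263.1] roll 0.2 yaw now 92.17 gp [ 0.3418 -0.3188  0.3301] tilt [ 1.e-04  5.e-04 -1.e+00] F [ 0.9  0.2 -3. ] w 0.0092 t 6.92
```

```bash
python3 -m jog '[[[-33,32,0],0],[[-33,32,60],0],[[-33,32,115],0],[[-33,32,165],0],[[-33,32,210],0],[[-33,32,240],0],[[-33,32,258],0],[[-33,32,262],0]]'
python3 -c "
from h import *
to(.409,-.3505,.057,92)"
```

```text
time: 7.92
position: [0.3746, -0.3513, 0.2225]
eef_rot: [0.694, 0.72, 0.0, -0.0]
contact_force: [0.3, 0.4, -2.6]
grip_width: 0.0093
gripper_force: 60.7
shift [-0.5 34.4 10.7] roll 0.1 yaw now 92.1 gp [ 0.3746 -0.3513  0.0678] tilt [-4.e-04  8.e-04 -1.e+00] F [ 0.3  0.4 -2.6] w 0.0093 t 7.92
```

```bash
python3 -m jog '[[[0,10,0],0],[[0,22,0],0],[[0,31,0],0],[[0,34,2],0],[[0,34,6],0],[[0,34,10],0],[[0,34,11.5],0],[[0,34,11.5],0]]'
python3 -c "
from h import *
to(.409,-.3505,.0555,92)"
```

```text
time: 8.93
position: [0.408, -0.3506, 0.2111]
eef_rot: [0.694, 0.72, -0.0, -0.0]
contact_force: [0.2, -0.2, -1.6]
grip_width: 0.0092
gripper_force: 60.9
shift [0.  1.  0.9] roll 0.0 yaw now 92.04 gp [ 0.408  -0.3506  0.0564] tilt [-4.e-04  3.e-04 -1.e+00] F [ 0.2 -0.2 -1.6] w 0.0092 t 8.93
```

Lower the last bit, release, and rise straight up (staying clear of the shut lip).

```bash
python3 -m jog '[[[0,0,1],0],[[0,0,1],0]]'
python3 -m jog '[[[0,0,0],0],[[0,0,0],0],[[0,0,0],0],[[0,0,-15],0],[[0,0,-60],0],[[0,0,-120],0],[[0,0,-180],0],[[0,0,-240],0]]' 1
python3 - <<'E'
from h import *
import cv2
to(.58,-.2465,.345,92);print(robot.read_state()['joints'].round(2))
t=robot.grab_frame("top");s=robot.grab_frame("scene")
a=cv2.resize(t[:,:,::-1][100:250,280:430],(400,400));b=cv2.resize(s[:,:,::-1][140:290,310:460],(400,400))
cv2.imwrite("pics/c5.png",np.hstack([a,b]));cv2.imwrite("pics/top5.png",t[:,:,::-1]);cv2.imwrite("pics/scene5.png",s[:,:,::-1])
E
```

```text
time: 9.18
position: [0.4082, -0.3506, 0.2104]
eef_rot: [0.694, 0.72, -0.0, 0.0]
contact_force: [-1.0, 0.5, -2.3]
grip_width: 0.0091
gripper_force: 60.9
time: 10.18
position: [0.4081, -0.3499, 0.4534]
eef_rot: [0.694, 0.72, -0.0, 0.001]
contact_force: [0.3, -0.7, 1.0]
grip_width: 0.0852
gripper_force: 0.0
shift [ 97.  175.6 -46.3] roll 0.1 yaw now 92.1 gp [ 0.4081 -0.3499  0.2987] tilt [ 6.e-04 -8.e-04 -1.e+00] F [ 0.3 -0.7  1. ] w 0.0852 t 10.18
[ 1.32  0.31 -0.8   1.77  0.24  1.16  0.48]
```

View pics/c5.png

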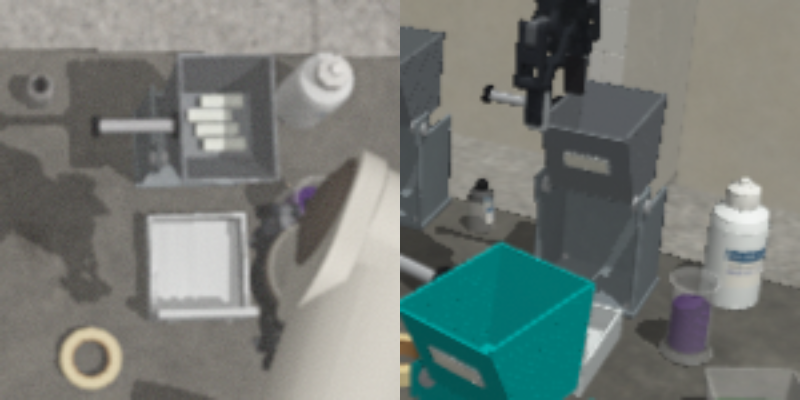

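Run:
```python
from h import *
import cv2
f=lambda u,v:(280+u*.375-.3,100+v*.375-.3)
for l,u,v,z in [("BL",148,214,.035),("BR",245,212,.035),("FL",153,319,.075),("FR",258,315,.075),("knob",97,126,.225),("bar",177,126,.225),("lipL",181,184,.231),("lipR",279,181,.231)]:print(l,ray("top",*f(u,v),z).round(4))
def P(n):
    c=robot.get_calibration(n);return c["camera_matrix"]@np.c_[c["R"],c["t"]]
def tri(a,b):
    X=cv2.triangulatePoints(P("top"),P("scene"),np.array(a,float),np.array(b,float))[:,0];return X[:3]/X[3]
print("knob",tri(f(97,126),(342.3,175)))
for yv in (-.205,-.21,-.2465):print(proj("top",[.58,yv,.225]),proj("scene",[.58,yv,.225]))
```

```text
BL [ 0.5242 -0.2828  0.035 ]
BR [ 0.529  -0.3957  0.035 ]
FL [ 0.3993 -0.2827  0.075 ]
FR [ 0.4061 -0.4003  0.075 ]
knob [ 0.5807 -0.2028  0.225 ]
bar [ 0.5826 -0.2835  0.225 ]
lipL [ 0.5222 -0.2865  0.231 ]
lipR [ 0.5274 -0.3847  0.231 ]
knob [ 0.57993641 -0.20220819  0.22706197]
[316.89387607 147.21455183] [343.28532772 175.78714877]
[318.75513456 147.25738123] [344.80609239 176.11196574]
[332.33122874 147.56978057] [356.08599151 178.52121599]
```

```bash
python3 -m jog '[[[0,0,-40],0],[[50,60,-40],0],[[100,120,-40],0],[[100,177,-40],0],[[100,177,-40],0],[[100,177,0],0],[[100,177,50],0],[[100,177,60],0]]'
python3 -c "
from h import *
to(.5815,-.243,.225,92);print(robot.read_state()['joints'].round(2))"
```

```text
time: 11.28
position: [0.58, -0.244, 0.3873]
eef_rot: [0.694, 0.72, -0.001, -0.003]
contact_force: [-0.3, -1.0, 0.6]
grip_width: 0.0857
gripper_force: 0.0
shift [1.  1.5 7.5] roll 0.1 yaw now 92.09 gp [ 0.58   -0.244   0.2326] tilt [-0.0059  0.0024 -1.    ] F [-0.3 -1.   0.6] w 0.0857 t 11.28
[ 0.91  0.57 -0.78  1.61  0.43  1.15  0.06]
```

```bash
python3 -m jog '[[[1,1.5,4],0],[[1,1.5,8],0],[[1,1.5,12],0],[[1,1.5,12],0]]'
python3 -c "
from h import *
to(.5815,-.243,.225,92);print(robot.read_state()['joints'].round(2))"
```

```text
time: 11.78
position: [0.583, -0.2433, 0.3789]
eef_rot: [0.694, 0.72, 0.0, 0.0]
contact_force: [-0.0, -0.5, -1.0]
grip_width: 0.0853
gripper_force: 0.0
shift [ 0.4 -1.5 -0.8] roll 0.0 yaw now 92.04 gp [ 0.583  -0.2433  0.2242] tilt [ 5.e-04 -5.e-04 -1.e+00] F [-0.  -0.5 -1. ] w 0.0853 t 11.78
[ 0.9   0.58 -0.78  1.62  0.44  1.13  0.05]
```

```bash
python3 -m jog '[[[0,-1.5,-1],0],[[0,-1.5,-1],0],[[0,-1.5,-1],0],[[0,-1.5,-1],0],[[0,-1.5,-1],0],[[0,-1.5,-1],0]]' -1
python3 - <<'E'
from h import *
to(.5815,-.243,.225,92)
# arc: tool x≈92deg => forward(-x) is -tool y ; from grasp at angle 0
R=np.hypot(16,85);a0=np.arctan2(85,16)
for th in np.arange(0,1.93,.08):
    a=a0+th;print(round(th,2),"dy",round(R*np.cos(a)-16,1),"dz",round(85-R*np.sin(a),1),end=" | ")
E
```

```text
time: 12.52
position: [0.5815, -0.2433, 0.3795]
eef_rot: [0.694, 0.72, 0.0, 0.0]
contact_force: [-0.4, 0.0, 1.6]
grip_width: 0.0099
gripper_force: 58.4
shift [ 0.3 -0.  -0.2] roll 0.1 yaw now 92.06 gp [ 0.5815 -0.2433  0.2248] tilt [ 1.e-04 -1.e-04 -1.e+00] F [-0.4  0.   1.6] w 0.0099 t 12.53
0.0 dy 0.0 dz 0.0 | 0.08 dy -6.8 dz -1.0 | 0.16 dy -13.7 dz -1.5 | 0.24 dy -20.7 dz -1.4 | 0.32 dy -27.6 dz -0.7 | 0.4 dy -34.4 dz 0.5 | 0.48 dy -41.1 dz 2.2 | 0.56 dy -47.6 dz 4.5 | 0.64 dy -53.9 dz 7.3 | 0.72 dy -60.0 dz 10.5 | 0.8 dy -65.8 dz 14.3 | 0.88 dy -71.3 dz 18.5 | 0.96 dy -76.5 dz 23.1 | 1.04 dy -81.2 dz 28.2 | 1.12 dy -85.5 dz 33.6 | 1.2 dy -89.4 dz 39.3 | 1.28 dy -92.8 dz 45.3 | 1.36 dy -95.8 dz 51.6 | 1.44 dy -98.2 dz 58.1 | 1.52 dy -100.1 dz 64.7 | 1.6 dy -101.4 dz 71.5 | 1.68 dy -102.2 dz 78.4 | 1.76 dy -102.5 dz 85.3 | 1.84 dy -102.2 dz 92.2 | 1.92 dy -101.3 dz 99.0 |
```

```bash
python3 -m jog '[[[0,-7,-1],0],[[0,-14,-1.5],0],[[0,-21,-1.5],0],[[0,-27.5,-0.5],0],[[0,-34.5,0.5],0],[[0,-41,2],0],[[0,-47.5,4.5],0],[[0,-54,7.5],0]]'
python3 -c "
from h import *
to(.5815,-.243,.225,92)"
```

```text
time: 13.52
position: [0.5303, -0.2448, 0.3756]
eef_rot: [0.694, 0.72, 0.003, 0.005]
contact_force: [4.1, 1.0, 14.8]
grip_width: 0.0103
gripper_force: 61.0
shift [-0.1 51.3 -3.6] roll 0.1 yaw now 92.1 gp [ 0.5303 -0.2448  0.2209] tilt [ 0.0101 -0.0025 -0.9999] F [ 4.1  1.  14.8] w 0.0103 t 13.53
```

```bash
python3 -m jog '[[[0,-6,3],0],[[0,-12,7],0],[[0,-17.5,11],0],[[0,-22.5,15.5],0],[[0,-27,20.5],0],[[0,-31.5,26],0],[[0,-35.5,32],0],[[0,-39,38],0]]'
python3 - <<'E'
from h import *
import cv2
to(.5815,-.243,.225,92)
t=robot.grab_frame("top");s=robot.grab_frame("scene")
a=cv2.resize(t[:,:,::-1][100:250,280:430],(400,400));b=cv2.resize(s[:,:,::-1][140:290,310:460],(400,400))
cv2.imwrite("pics/c6.png",np.hstack([a,b]))
E
```

```text
time: 14.52
position: [0.4897, -0.2467, 0.3349]
eef_rot: [0.694, 0.72, 0.001, 0.002]
contact_force: [3.3, 0.6, 7.7]
grip_width: 0.0099
gripper_force: 65.8
shift [  0.3  92.1 -44.4] roll 0.1 yaw now 92.07 gp [ 0.4897 -0.2467  0.1802] tilt [ 0.0045 -0.0013 -1.    ] F [3.3 0.6 7.7] w 0.0099 t 14.53
```

View pics/c6.png

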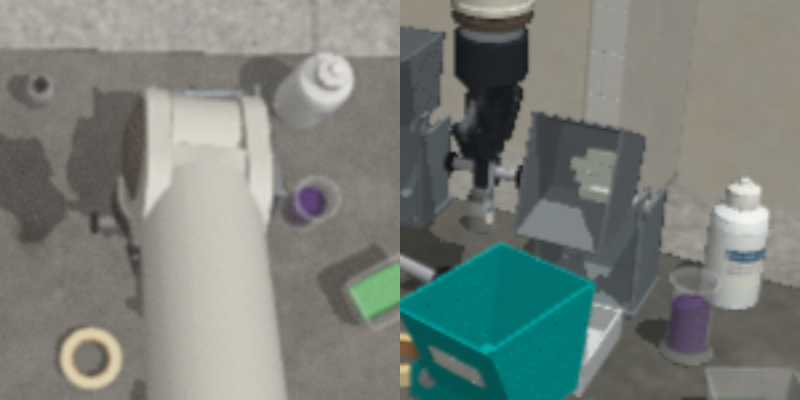

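```bash
python3 -m jog '[[[0,-3,6],0],[[0,-5.5,12.5],0],[[0,-7.5,19],0],[[0,-8.5,26],0],[[0,-9.5,33],0],[[0,-9.5,40],0],[[0,-9,46.5],0],[[0,-8.5,53],0]]'
python3 -m jog '[[[0,0,1],0],[[0,0,2],0],[[0,0,3],0],[[0,0,3],0]]'
python3 -c "
from h import *
to(.4805,-.243,.126,92)"
```

```text
time: 15.62
position: [0.4798, -0.2472, 0.2805]
eef_rot: [0.694, 0.72, -0.0, -0.0]
contact_force: [0.2, -2.2, 6.6]
grip_width: 0.0102
gripper_force: 71.4
time: 16.12
position: [0.48, -0.2472, 0.2779]
eef_rot: [0.694, 0.72, -0.0, 0.0]
contact_force: [1.5, -1.1, 6.8]
grip_width: 0.0101
gripper_force: 71.4
shift [ 4.2  0.7 -2.8] roll 0.0 yaw now 92.04 gp [ 0.48   -0.2472  0.1232] tilt [-2.e-04 -6.e-04 -1.e+00] F [ 1.5 -1.1  6.8] w 0.0101 t 16.12
```

```bash
python3 -m jog '[[[0,0,1.5],0],[[0,0,3],0],[[0,0,4.5],0],[[0,0,4.5],0]]'
python3 -m jog '[[[0,0,1.5],0],[[0,0,3],0],[[0,0,3],0]]'
python3 - <<'E'
from h import *
import cv2
to(.4805,-.243,.126,92)
t=robot.grab_frame("top");s=robot.grab_frame("scene")
a=cv2.resize(t[:,:,::-1][100:250,280:430],(400,400));b=cv2.resize(s[:,:,::-1][140:290,310:460],(400,400))
cv2.imwrite("pics/c7.png",np.hstack([a,b]))
E
```

```text
time: 16.62
position: [0.4803, -0.2471, 0.2739]
eef_rot: [0.694, 0.72, -0.0, 0.0]
contact_force: [1.5, -1.3, 10.3]
grip_width: 0.0098
gripper_force: 73.0
time: 17.0
position: [0.4805, -0.2468, 0.2736]
eef_rot: [0.694, 0.72, -0.001, 0.001]
contact_force: [-8.1, 2.1, 36.3]
grip_width: 0.0103
gripper_force: 75.5
shift [ 3.8  0.1 -7.1] roll 0.1 yaw now 92.06 gp [ 0.4805 -0.2468  0.1189] tilt [-8.0e-04 -3.3e-03 -1.0e+00] F [-8.1  2.1 36.3] w 0.0103 t 17.0
```

View pics/c7.png

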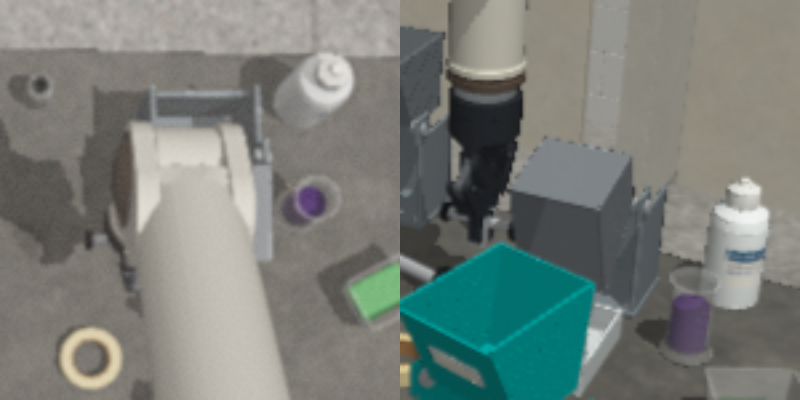

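```bash
python3 -m jog '[[[0,0,-2],0],[[0,0,-2],0],[[0,0,-2],0],[[0,0,-2],0],[[0,0,-2],0],[[0,0,-2],0]]'
python3 -m jog '[[[0,-1,-8],0],[[0,-1,-15],0],[[0,-1,-22],0],[[0,0,-28.5],0],[[0,1,-35.5],0],[[0,3,-42],0],[[0,5.5,-48.5],0],[[0,8.5,-55],0]]'
python3 -c "
from h import *
to(.488,-.2465,.18,92)"
```

```text
time: 17.85
position: [0.4803, -0.247, 0.2738]
eef_rot: [0.694, 0.72, -0.001, 0.001]
contact_force: [-1.9, -0.0, 19.3]
grip_width: 0.0098
gripper_force: 73.8
time: 18.85
position: [0.4867, -0.2473, 0.3248]
eef_rot: [0.695, 0.719, -0.001, -0.002]
contact_force: [2.4, -4.0, -10.1]
grip_width: 0.0096
gripper_force: 66.1
shift [ 0.7  1.3 -9.9] roll 0.0 yaw now 92.01 gp [ 0.4867 -0.2473  0.1701] tilt [-0.0054  0.0016 -1.    ] F [  2.4  -4.  -10.1] w 0.0096 t 18.85
```

```bash
python3 -m jog '[[[0,3.5,-6],0],[[0,7.5,-11.5],0],[[0,11.5,-17],0],[[0,16.5,-22],0],[[0,21.5,-27],0],[[0,27,-31],0],[[0,33,-35],0],[[0,39,-38],0]]'
python3 -m jog '[[[0,6.5,-3],0],[[0,13,-5],0],[[0,19.5,-7],0],[[0,26.5,-8],0],[[0,33,-8.5],0],[[0,40,-9],0],[[0,45,-8.5],0],[[0,49,-8],0]]'
python3 -c "
from h import *
to(.5815,-.2465,.225,92)"
```

```text
time: 19.85
position: [0.5206, -0.2456, 0.3648]
eef_rot: [0.695, 0.719, -0.009, -0.009]
contact_force: [-35.2, 2.2, 35.7]
grip_width: 0.01
gripper_force: 66.8
time: 20.85
position: [0.5766, -0.2432, 0.3755]
eef_rot: [0.694, 0.72, -0.001, 0.0]
contact_force: [-3.6, -1.6, 9.5]
grip_width: 0.0096
gripper_force: 70.1
shift [-3.4  4.8 -4.2] roll 0.0 yaw now 92.04 gp [ 0.5766 -0.2432  0.2208] tilt [-3.0e-04 -1.5e-03 -1.0e+00] F [-3.6 -1.6  9.5] w 0.0096 t 20.85
```

```bash
python3 -m jog '[[[0,2,0],0],[[0,4,0],0],[[0,5,0.5],0],[[0,5,0.5],0]]'
python3 -m jog '[[[0,1,0],0],[[0,2,0],0],[[0,2,0],0]]'
python3 -c "
from h import *
to(.5815,-.2465,.225,92)"
```

```text
time: 21.35
position: [0.5811, -0.2431, 0.3748]
eef_rot: [0.694, 0.72, -0.001, -0.0]
contact_force: [-4.5, -1.1, 9.9]
grip_width: 0.0098
gripper_force: 70.2
time: 21.72
position: [0.5823, -0.2431, 0.3747]
eef_rot: [0.694, 0.719, -0.002, -0.001]
contact_force: [-8.5, -0.3, 12.0]
grip_width: 0.0098
gripper_force: 70.5
shift [-3.4 -0.9 -5. ] roll 0.0 yaw now 92.03 gp [ 0.5823 -0.2431  0.22  ] tilt [-0.0045 -0.0013 -1.    ] F [-8.5 -0.3 12. ] w 0.0098 t 21.73
```

```bash
python3 -m jog '[[[0,1,0],0],[[0,2,0],0],[[0,2,0],0]]'
python3 -m jog '[[[0,1,0],0],[[0,2,0],0],[[0,2,0],0]]'
python3 -c "
from h import *
to(.5815,-.2465,.225,92)"
```

```text
time: 22.1
position: [0.583, -0.2431, 0.3746]
eef_rot: [0.695, 0.719, -0.004, -0.003]
contact_force: [-15.4, -0.1, 16.8]
grip_width: 0.0098
gripper_force: 71.0
time: 22.48
position: [0.5837, -0.243, 0.3746]
eef_rot: [0.695, 0.719, -0.005, -0.004]
contact_force: [-21.7, 0.8, 21.2]
grip_width: 0.0097
gripper_force: 71.5
shift [-3.4 -2.4 -5.1] roll -0.0 yaw now 91.98 gp [ 0.5837 -0.243   0.2199] tilt [-0.0131 -0.0017 -0.9999] F [-21.7   0.8  21.2] w 0.0097 t 22.48
```

```bash
python3 -m jog '[[[0,0,0],0],[[0,0,0],0],[[0,-4,0],0],[[0,-4,0],0],[[0,-4,-40],0],[[0,-4,-90],0],[[0,-4,-140],0],[[0,-4,-180],0]]' 1
python3 -c "
from h import *
to(.3,-.05,.4,92);print(robot.read_state()['joints'].round(2))"
```

```text
time: 23.48
position: [0.5836, -0.2429, 0.5551]
eef_rot: [0.694, 0.72, 0.0, 0.001]
contact_force: [0.2, 0.6, -0.4]
grip_width: 0.0852
gripper_force: 0.0
shift [ 2.030e+02 -2.764e+02 -1.000e-01] roll 0.1 yaw now 92.07 gp [ 0.5836 -0.2429  0.4004] tilt [ 1.7e-03 -3.0e-04 -1.0e+00] F [ 0.2  0.6 -0.4] w 0.0852 t 23.48
[ 0.93  0.45 -0.84  1.39  0.33  1.45  0.14]
```

Move aside (left, toward the middle) to view stand and tray.

```bash
python3 -m jog '[[[60,-20,0],0],[[120,-40,0],0],[[180,-60,0],0],[[240,-80,0],0],[[300,-100,0],0],[[340,-110,0],0],[[340,-110,0],0],[[340,-110,0],0]]'
python3 - <<'E'
from h import *
import cv2
t=robot.grab_frame("top")[:,:,::-1];s=robot.grab_frame("scene")[:,:,::-1]
cv2.imwrite("pics/top8.png",t);cv2.imwrite("pics/scene8.png",s)
a=cv2.resize(t[100:250,280:430],(400,400));b=cv2.resize(s[140:290,310:460],(400,400))
o=cv2.imread("pics/top5.png")[100:250,280:430];d=np.abs(o.astype(int)-t[100:250,280:430]).max(2)
d=cv2.resize(np.minimum(d*3,255).astype(np.uint8),(200,200));t2=cv2.resize(t,(267,200));s2=cv2.resize(s,(267,200))
r=np.hstack([cv2.cvtColor(d,8),t2,s2]);r=cv2.copyMakeBorder(r,0,0,0,800-r.shape[1],0)
cv2.imwrite("pics/c8.png",np.vstack([np.hstack([a,b]),r]))
E
```

```text
time: 24.48
position: [0.4615, 0.0923, 0.5529]
eef_rot: [0.694, 0.72, -0.0, 0.0]
contact_force: [0.5, -0.2, 0.4]
grip_width: 0.0852
gripper_force: 0.0
```

View pics/c8.png

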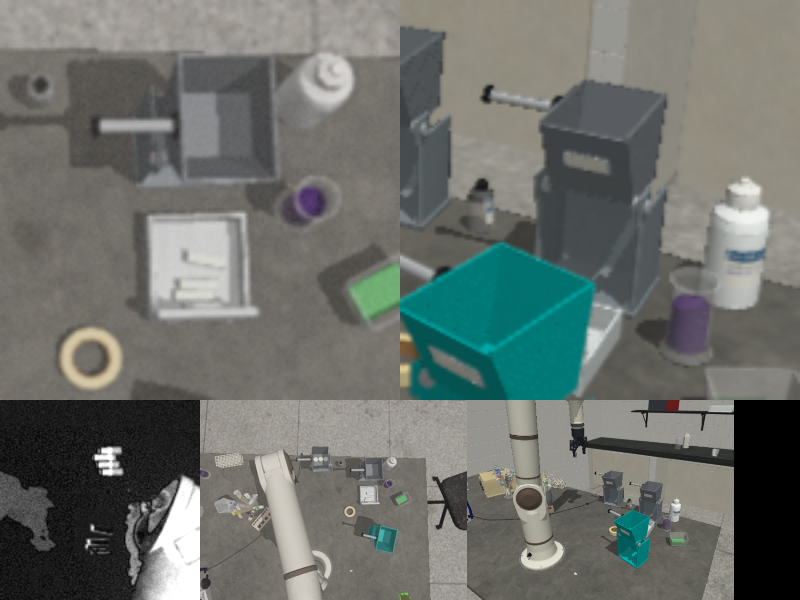

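Run:
```python
import cv2,numpy as np
t=cv2.imread("pics/top8.png");o=cv2.imread("pics/top5.png")
print(t[:,:,1][186:219,340:372:1])if 0 else None
for r in t[190:220,338:372,1]:print("".join(f"{v:4d}" for v in r))
d=np.abs(t.astype(int)-o).max(2)[178:225,330:375]
# bar/lip shift between shut before and now
a=cv2.cvtColor(o,6)[135:175,312:388].astype(np.float32);b=cv2.cvtColor(t,6)[135:175,312:388].astype(np.float32)
for n,(r,c) in {"bar":(slice(0,20),slice(0,30)),"lip":(slice(22,40),slice(30,76))}.items():print(n,cv2.phaseCorrelate(a[r,c].copy(),b[r,c].copy()))
```

```text
205 203 202 201 202 204 207 205 204 203 205 201 201 202 201 200 205 206 206 202 204 204 204 203 202 203 203 191 162 149 140 118 130 163
 206 203 202 201 202 202 205 206 201 204 203 208 202 203 203 205 205 203 204 205 204 205 205 203 202 202 204 193 158 147 142 114 127 159
 204 205 202 200 202 204 205 204 204 202 200 201 202 202 203 205 203 205 206 202 205 205 204 202 203 206 203 191 159 148 140 120 125 158
 205 205 202 200 203 205 206 206 206 194 176 180 192 206 204 203 204 202 204 203 207 205 204 205 201 203 203 194 158 145 142 121 120 156
 205 204 202 203 204 205 206 204 205 194 161 152 176 207 204 202 204 203 203 202 204 205 203 201 202 205 203 189 159 148 138 122 119 155
 207 204 202 203 204 205 207 205 205 194 155 130 168 211 213 211 212 212 212 207 206 204 202 205 203 204 204 191 162 149 142 118 117 144
 208 202 203 200 204 203 204 204 207 196 155 135 175 214 219 215 216 216 214 211 212 212 211 211 205 210 205 191 156 150 145 120 112 142
 208 204 204 202 203 206 207 207 204 197 167 149 177 206 210 210 212 215 217 216 215 216 214 214 215 213 211 191 158 150 145 122 112 152
 206 
[... 2447 characters left out ...]
0 170 162 170
 139 158 184 190 191 190 190 190 191 191 191 189 191 191 194 194 196 196 197 195 194 198 196 197 195 196 195 193 196 197 198 197 194 196
 123 163 200 205 207 204 204 204 204 207 207 206 209 206 204 202 202 202 201 205 203 203 204 200 203 202 203 201 201 202 199 200 198 197
 114 153 189 195 193 192 192 191 191 191 192 189 187 185 182 180 176 176 178 177 175 174 171 174 169 167 169 165 162 164 162 160 165 158
 106 125 147 152 152 153 148 148 149 147 146 146 143 141 139 138 140 135 130 135 130 132 128 130 129 129 124 135 132 127 123 122 125 123
bar ((0.3178596502578408, 0.1016956622030456), 1.0128781859079996)
lip ((0.032703177269169714, -0.043197278121343885), 0.9682657696582653)
```

```bash
python3 -c "
from station import robot
print(robot.finish_job())"
```

```text
the job is handed in; nothing more can be done
None
```

The job is handed in at about 24.5 s: the tray was set in front of the cuvette bin, the bin was pulled to its stop and swung back shut, and the final images show all four cuvettes lying in the standing tray (the fourth, in shadow by the tall front wall, picked out from pixel values) with nothing else visibly moved.

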